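# Load a sample jar into the analyser's label reader

## Robot

A 7-joint arm with a two-finger parallel gripper is mounted at the origin on the work surface. World frame = base frame: x ahead of the robot, y to its left, z up, the work surface at z = 0. Lengths are in m, angles in rad, forces in N, time in s.
With the tool pointing down it reaches from about 0.4 to 0.85 m from the base axis. Payload 10.4 kg.
Tool frame: the origin (TCP) lies midway between the tips of the shut fingers; the grasp point (between the pads) lies 19 mm behind it; z points along the fingers, x is the direction in which the jaws open and shut, and the axes are right-handed (so a half turn about z gives the same grasp; the last joint's range is limited). The gripper opens to 85 mm and grips with 20 to 120 N. Pads are 22 mm wide; open, the fingers measure 114 mm over their backs; the gripper's body (76 mm by 85 mm) begins 54 mm behind the grasp point. The pads swing forward as they close: fully open they stand 13 mm farther back than shut.
Start: joints at [-0.023, 0.332, -0.065, 1.46, 0.022, 1.35, -0.088], TCP at [0.625, 0, 0.231] pointing down, gripper open.
Joint ranges: [-2.6, 2.6], [-0.5, 2.12], [-1.47, 1.34], [0.16, 2.42], [-1.27, 4.41], [0.06, 2.06], [-2.6, 2.6]. Speed limits (rad/s): [2.22, 2.22, 2.79, 2.79, 3.14, 3.14, 3.14].

## Interface

Orientations are given as a unit quaternion [x, y, z, w].
In Python, from workcell import monitor, eyes, ticket, models gives the robot as it stands.
- The arm moves only by the tool servo_tool, never from a script. Its argument "motion" is a list of rows, each a list of 7 numbers: the opening, from 0 (shut) to 1 (fully open), then the shift along the tool's x, y, z in m, then the turn, a rotation vector about the tool's x, y, z in degrees. In form: [[fingers, tx, ty, tz, rx, ry, rz], ...]. A call has 1 to 20 rows; each row is the pose to reach, as a shift and turn from the pose commanded when the call began, along the tool's axes at that moment; what a row does not reach only later rows make up. A row lasts 1/8 s, in which the tool goes at most 62.5 mm and 10.7 degrees, less where a joint would pass 70% of its speed; a pose out of reach is approached as far as the arm can. A call with a gripper value outside its range is refused whole. The fingers move at their own pace and stop on an object; "grip_force" is the grip in N (left out, the last holds). Time passes only in rows, so rows that repeat a pose let the fingers close. It gives the time, the measured TCP pose, the force and the opening at its end, in the units of the state.
- monitor.get_obs(): the state, without advancing time (a new reading comes with each control period).
- eyes.camera(name): name is "scene" or "side" or "wrist"; returns (picture, depth): 480x640x3 uint8, blue, green, red; 480x640 float32, m along the optical axis (not along the pixel's ray), 0 where there is no reading.
- eyes.camera_info(name): a dict with "intrinsics" (3x3 intrinsics, pixels), "extrinsics" (4x4, takes a point from world to camera coordinates); the wrist camera has in their place "tool_from_camera" (4x4, takes a point from camera to tool coordinates, whose origin is the TCP and whose axes are the tool frame's). Camera axes: x right, y down, z forward; pixel columns grow to the right and rows downward; lengths in m; the calibration is good to about 2 mm. A picture is of the moment at which its call begins: read the wrist's pose just before it. camera_info takes no time and is no camera call.
- ticket.hand_in(): hands the job in, once; it reports no verdict.
Trained networks look in the newest picture that a camera, given by its name, has taken for a name from the list of things; names that differ only in an ending like _2 or _b are one class to them, and where a whole thing is asked for, a point or a joint stands for the part that bears it (a point fixed in the world has none). Each returns a list of dicts, best first, with "confidence" (0 to 1); they miss things now and then, are a little off and sometimes report something else, mostly with a low value. They report only what shows in the picture. A call takes as long as a camera call.
- models.boxes_of(camera, thing): "point" ([x, y, z] in m, in the coordinates of the camera as it stood for that picture, good to about 4 mm: the middle of the surface that is visible of it).
The state is a dict: "clock": time; "joint_pos": joint angles; "joint_velocities": joint speeds; "tau": joint torques, N m; "position": TCP position; "ee_rot": TCP orientation; "ft_force": force on the tool from outside, world axes, zero at the start; "torque": the same for the moment, N m; "grip_width": opening from 0.0 (shut) to 1.0 (fully open).
Only numpy, scipy, OpenCV 4.12 (cv2) and the standard library are available. Lean on these libraries where they do the work, as an engineer would, in place of code of your own. Each camera call takes 0.05 s, during which the arm holds its last target. There are 200 camera calls.

## Task

Load the tall labelled sample jar into the label reader: push the reader's spring-loaded nose back gently with the jar, lower the jar to the deck so that it stands upright, clamped between the nose and the two low stops, and have it turned so that its label squarely faces the nose. Then let go of it, and leave the other things on the bench alone.

Things in the scene. Friction and masses are not known exactly. Their poses are not given: they have to be found in the camera images.
- jar_center (a point): centre (half-way up, 55 mm above the underside) of the sample jar: an upright cylinder of amber glass, 44 mm in diameter, 110 mm high, about 0.15 to 0.3 kg, with a grey cap of the same diameter (top 18 mm), standing on the bench. z is the jar's axis, x points to the middle of the label. At the start the label faces at least 1.5 rad away from where it must face: expect to regrasp
- jar_label (a point): middle of the label on the jar's side, 22 mm from the jar's axis, half-way up (same axes as jar_center). The label is paper with black bars, 70 degrees wide and 62 mm high. A white rib on top of the cap (5 mm wide, 3 mm high) runs from the cap's centre towards the label
- bay (a point): spot on the reader's silver deck, 30 mm above the bench, where the middle of the loaded jar's underside belongs. The reader is fixed, turned by up to 0.25 rad. z is up, y points to the nose and the block behind it: the loaded jar's label must look along this +y. The x sides are free for fingers. The deck reaches 70 mm to either side in x and 70 mm to -y
- stops (a point): point midway between the two low steel stops on the -y side of bay, at the height of their tops, 13 mm above the deck (axes as bay). Each is 24 mm long and 7 mm thick; they stand at 42 degrees either side of -y seen from bay, inner faces 22 mm from bay, and touch the loaded jar. The jar has to pass over them or come in from above them
- block_top (a point): middle of the upper front edge of the navy reader block behind the nose (axes as bay): 48 mm to +y of bay and 92 mm above the deck. The block is 140 mm wide in x and reaches 115 mm further to +y; keep the fingers in front of it or above it
- nose_face (a point): centre of the flat front of the spring nose (axes as bay): a steel plate 34 mm wide, 42 mm high, with a black window; its centre is 27 mm above the deck. At rest it stands 17 mm to +y of bay: the jar must push it back 5 mm to stand in its place, and 1 to 3 mm more to clear the stops on its way down. There is no room to drop the jar straight in
- nose (a joint): how far the nose is pushed back along +y, in m: 0 at rest, 0.005 with the jar loaded, end stop at 0.013. Its spring presses with about 1.4 N at rest, 2.8 N loaded, 5 N at the end. Its friction brakes the jar's turning (the jar may slip in the fingers) and keeps the jar as turned when released. The nose is fragile: it breaks above 20 N; the jar may bear 80 N against the reader
- beaker: bystander: glass beaker, 70 mm in diameter, 90 mm high, origin under its centre; leave alone
- squat: bystander: small squat jar without a label, 50 mm in diameter, 43 mm high, origin under its centre; leave alone
- tipbox: bystander: grey box 85 x 120 x 55 mm, origin under its centre; leave alone
- spatula: bystander: steel spoon 170 mm long lying on the bench, origin under its middle; leave alone

How it is judged:
By the outcome, as a careful person would: the job done as asked, in the order asked, and still so for the second after the job is handed in, with the robot touching nothing.
It also fails if it takes over 54 s, if anything falls off the work surface, if the arm or the gripper's body presses on something with over 40 N, if the wrist force passes 120 N, or if a joint passes its speed limit or range.

## Working session

There is one attempt and no reset: what is moved stays moved. The work goes in short steps, Python scripts to look and compute and a tool call to move; the robot and the scene stay as the last step left them, time stands still between calls to the robot, and variables do not carry over. Pictures are saved under pics/ and viewed, about 8 in all and at most 12, crops included, and the job is handed in when it is done.

Besides the shell and the picture viewer there is one more tool, called after ">>>" as name(argument=value, ...), one argument or row to a line, values as JSON. servo_tool: Moves the arm, as the interface text tells. Its arguments: {"type":"object","properties":{"motion":{"type":"array"},"grip_force":{"type":"number"}},"required":["motion"]}

```bash
ls; mkdir -p pics
cat > h.py <<'E'
import numpy as np, cv2
from scipy.spatial.transform import Rotation as R
from workcell import monitor, eyes, ticket, models
def tool():
    o=monitor.get_obs(); T=np.eye(4); T[:3,:3]=R.from_quat(o["ee_rot"]).as_matrix(); T[:3,3]=o["position"]; return T
def w_from_c(n):
    i=eyes.camera_info(n)
    return tool()@np.array(i["tool_from_camera"]) if n=="wrist" else np.linalg.inv(np.array(i["extrinsics"]))
def cam(n):
    T=w_from_c(n); p,d=eyes.camera(n); return p,d,np.array(eyes.camera_info(n)["intrinsics"]),T
def cloud(d,K,T):
    v,u=np.mgrid[:d.shape[0],:d.shape[1]]
    P=np.stack([(u-K[0,2])/K[0,0]*d,(v-K[1,2])/K[1,1]*d,d],-1)
    P=P@T[:3,:3].T+T[:3,3]; P[d<=0]=np.nan; return P
def proj(p,K,T):
    c=np.linalg.inv(T)@np.append(p,1); return (K@(c[:3]/c[2]))[:2]
E
python3 - <<'E'
from h import *
o=monitor.get_obs(); print({k:np.round(v,3) for k,v in o.items()})
for n in("scene","side"):
    p,d,K,T=cam(n); cv2.imwrite(f"pics/{n}0.png",p); np.savez(f"{n}0.npz",p=p,d=d,K=K,T=T)
    print(n,np.round(T,2).tolist())
    for t in("jar_center","jar_label","bay","nose_face","block_top","beaker","squat","tipbox","spatula"):
        r=models.boxes_of(n,t)
        print(n,t,[(round(x["confidence"],2),np.round(T[:3,:3]@np.array(x["point"])+T[:3,3],3).tolist()) for x in r[:2]])
E
```

```text
pics
{'clock': np.float64(0.0), 'joint_pos': array([-0.023,  0.333, -0.065,  1.461,  0.022,  1.35 , -0.089]), 'joint_velocities': array([-0.   ,  0.   ,  0.   , -0.001,  0.001,  0.   ,  0.   ]), 'tau': array([ 0.0000e+00, -6.2545e+01,  5.0000e-02, -3.9161e+01,  1.6000e-02,
        1.0000e-02, -0.0000e+00]), 'position': array([0.625, 0.   , 0.231]), 'ee_rot': array([ 1.   ,  0.   , -0.001,  0.   ]), 'ft_force': array([ 0.828, -0.366,  0.143]), 'torque': array([-0.021,  0.029, -0.023]), 'grip_width': np.float64(1.0)}
scene [[0.66, 0.58, -0.48, 1.14], [0.75, -0.51, 0.41, -0.57], [-0.01, -0.63, -0.78, 0.97], [0.0, 0.0, 0.0, 1.0]]
scene jar_center [(0.94, [0.59, -0.21, 0.083])]
scene jar_label [(0.72, [0.589, -0.207, 0.077])]
scene bay [(0.66, [0.598, 0.178, 0.038])]
scene nose_face [(0.48, [0.571, 0.147, 0.065])]
scene block_top [(0.58, [0.598, 0.178, 0.041])]
scene beaker [(0.68, [0.749, -0.219, 0.057])]
scene squat [(0.73, [0.735, -0.104, 0.044]), (0.34, [0.597, 0.179, 0.042])]
scene tipbox [(0.93, [0.496, -0.459, 0.052])]
scene spatula [(0.67, [0.72, -0.37, 0.014])]
side [[-0.85, -0.29, 0.44, 0.16], [-0.52, 0.43, -0.73, 0.61], [0.02, -0.85, -0.52, 0.62], [0.0, 0.0, 0.0, 1.0]]
side jar_center [(0.56, [0.572, -0.183, 0.064])]
side jar_label [(0.91, [0.57, -0.18, 0.064])]
side bay [(0.81, [0.535, 0.255, 0.084])]
side nose_face []
side block_top [(0.88, [0.534, 0.257, 0.082])]
side beaker [(0.63, [0.741, -0.205, 0.058])]
side squat [(0.66, [0.719, -0.083, 0.038])]
side tipbox [(0.92, [0.471, -0.413, 0.052])]
side spatula [(0.62, [0.679, -0.378, 0.009])]
```

View pics/scene0.png

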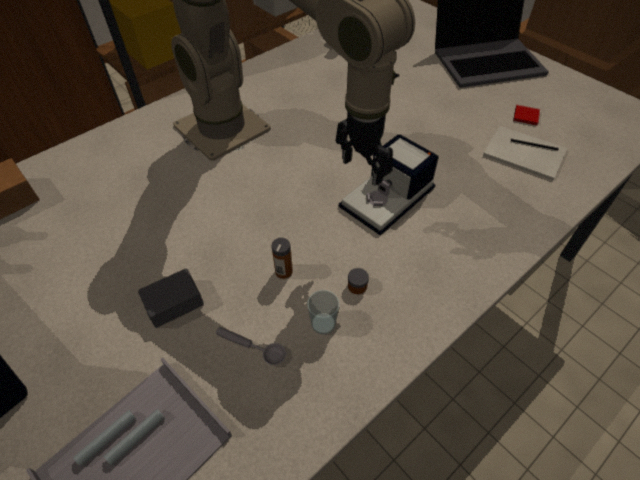

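View pics/side0.png

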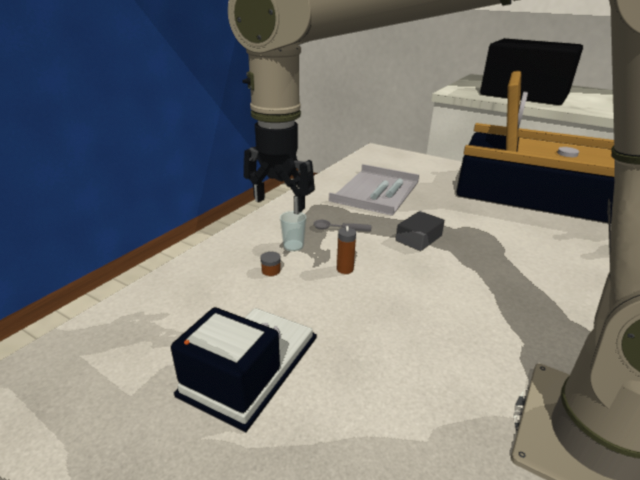

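The scene view shows the jar at pixel (283,258) with its label on the camera-facing left, and the reader at (390,185). The side view shows the jar's back (346,250) and the block top (228,335). Next I fit the geometry from depth.

Run:
```python
from h import *
print(np.round(eyes.camera_info("wrist")["tool_from_camera"],3).tolist(), eyes.camera_info("wrist")["intrinsics"])
for n in("scene","side"):
    z=np.load(n+"0.npz"); P=cloud(z["d"],z["K"],z["T"]).reshape(-1,3); C=z["p"].reshape(-1,3)
    m=(abs(P[:,0]-.575)<.06)&(abs(P[:,1]+.195)<.06)&(P[:,2]>.015)
    J=P[m]; Jc=J[(J[:,2]<.106)]
    from scipy.optimize import least_squares
    f=least_squares(lambda c:np.hypot(Jc[:,0]-c[0],Jc[:,1]-c[1])-.022,[.575,-.195],loss="soft_l1",f_scale=.002)
    print(n,"jar",f.x,len(J),J[:,2].max(),"top",np.median(J[J[:,2]>.105],axis=0))
    m=(abs(P[:,0]-.55)<.15)&(abs(P[:,1]-.2)<.2)&(abs(P[:,2]-.122)<.004)
    B=P[m]; print("block",len(B),cv2.minAreaRect(B[:,:2].astype(np.float32)*1000))
    m=(abs(P[:,0]-.55)<.15)&(abs(P[:,1]-.18)<.2)&(abs(P[:,2]-.030)<.004)
    B=P[m]; print("deck",len(B),cv2.minAreaRect(B[:,:2].astype(np.float32)*1000))
```

```text
[[1.0, -0.001, 0.0, -0.0], [0.001, 0.958, 0.288, -0.073], [-0.001, -0.288, 0.958, -0.142], [0.0, 0.0, 0.0, 1.0]] [[392.25921545   0.         317.75434376]
 [  0.         392.25921545 234.40055277]
 [  0.           0.           1.        ]]
scene jar [ 0.57679056 -0.20142811] 646 0.11527947535860006 top [ 0.57896082 -0.20265337  0.1100106 ]
block 1175 ((565.7649536132812, 233.44366455078125), (138.4279022216797, 116.36516571044922), 4.724305152893066)
deck 1541 ((570.8244018554688, 172.08102416992188), (141.905517578125, 232.92446899414062), 4.752352237701416)
side jar [ 0.57697871 -0.20096747] 713 0.11210310525503431 top [ 0.57513519 -0.1980263   0.10818609]
block 3951 ((563.755126953125, 236.5850067138672), (138.26034545898438, 111.91249084472656), 4.444031715393066)
deck 1679 ((567.9976806640625, 176.947998046875), (139.82997131347656, 236.60975646972656), 4.343239784240723)
```

>>> servo_tool(
  motion=[
    [1, -0.012, 0.05, 0.012, 0, 0, 0],
    [1, -0.024, 0.1, 0.025, 0, 0, 0],
    [1, -0.036, 0.15, 0.037, 0, 0, 0],
    [1, -0.048, 0.201, 0.05, 0, 0, 0],
    [1, -0.048, 0.201, 0.05, 0, 0, 0],
    [1, -0.048, 0.201, 0.05, 0, 0, 0],
  ],
)

```text
clock: 1.75
position: [0.5772, -0.2005, 0.1814]
ee_rot: [1.0, 0.0, 0.0, -0.0]
ft_force: [0.2, -0.1, -0.6]
grip_width: 1.0
```

Run:
```python
from h import *
o=monitor.get_obs(); print(o["clock"],o["position"],o["joint_pos"].round(3))
p,d,K,T=cam("wrist"); np.savez("w1.npz",p=p,d=d,K=K,T=T)
P=cloud(d,K,T); m=(P[...,2]>.1)&(P[...,2]<.12)&(abs(P[...,0]-.577)<.05)&(abs(P[...,1]+.2)<.05)
uv=np.argwhere(m); print("cap px",uv.min(0),uv.max(0), cv2.minEnclosingCircle(P[m][:,:2].astype(np.float32)))
r=m&(P[...,2]>.1118); Q=P[r]; print("rib",len(Q),Q.mean(0), np.median(P[m][:,2]))
cv2.imwrite("pics/w1.png",p)
```

```text
1.75 [ 0.57723136 -0.2004931   0.18138851] [ 0.233  0.33   0.034  1.571 -0.012  1.242  0.269]
cap px [211 280] [285 354] ((0.5764467120170593, -0.20132994651794434), 0.022043121978640556)
rib 194 [ 0.58202568 -0.21124408  0.11245672] 0.10907896952996698
```

View pics/w1.png

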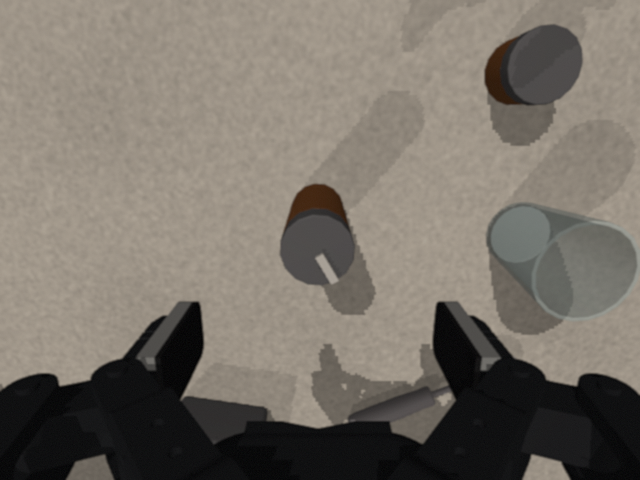

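The rib runs from about (319,256) to (336,282), so the label faces roughly -60° world. The beaker and squat jar are well clear of the jar. The turn needed is about 155° CCW, which one grasp at about -150° yaw can give within joint 7's range.

```bash
cat >> h.py <<'E'
def rib(p,K,T,c,z=.113,r=.026):
    """rib axis by bright pixels, cast on plane z, near centre c"""
    v,u=np.mgrid[:480,:640]; D=np.stack([(u-K[0,2])/K[0,0],(v-K[1,2])/K[1,1],np.ones(u.shape)],-1)@T[:3,:3].T
    s=(z-T[2,3])/D[...,2]; X=T[:3,3]+D*s[...,None]
    m=(p.min(-1)>125)&(p.max(-1).astype(int)-p.min(-1)<40)&(np.hypot(X[...,0]-c[0],X[...,1]-c[1])<r)
    n,l,st,ce=cv2.connectedComponentsWithStats(m.astype(np.uint8))
    out=[]
    for i in range(1,n):
        if st[i,4]<40: continue
        Q=X[l==i][:,:2]; q=Q-Q.mean(0); a=np.linalg.svd(q,full_matrices=False)[2][0]
        if a@(Q.mean(0)-c)<0:a=-a
        out.append((st[i].tolist(),Q.mean(0).round(4).tolist(),round(np.degrees(np.arctan2(a[1],a[0])),1),round(np.degrees(np.arctan2(*(Q.mean(0)-c)[::-1])),1)))
    return out
E
python3 - <<'E'
from h import *
z=np.load("w1.npz"); p=z["p"]
print(p[268,327],p[230,310],p[300,250])
for r in (.019,.022,.026): print(rib(p,z["K"],z["T"],np.array([.5765,-.2013]),r=r))
E
```

```text
[150 159 167] [75 76 79] [135 148 157]
[([316, 255, 21, 27, 224], [0.5817, -0.2103], np.float64(-60.2), np.float64(-60.1))]
[([316, 255, 22, 29, 248], [0.5821, -0.2111], np.float64(-60.3), np.float64(-60.1)), ([279, 257, 44, 32, 140], [0.5656, -0.2172], np.float64(-36.5), np.float64(-124.5))]
[([271, 221, 54, 74, 797], [0.561, -0.2113], np.float64(-58.3), np.float64(-147.0)), ([350, 222, 13, 31, 95], [0.5995, -0.1926], np.float64(-69.1), np.float64(20.8)), ([316, 255, 22, 29, 248], [0.5821, -0.2111], np.float64(-60.3), np.float64(-60.1))]
```

>>> servo_tool(
  motion=[
    [1, 0, 0, 0, 0, 0, 10],
    [1, 0, 0, 0, 0, 0, 20],
    [1, 0, 0, 0, 0, 0, 30],
    [1, 0, 0, 0, 0, 0, 40],
    [1, 0, 0, 0, 0, 0, 50],
    [1, 0, 0, 0, 0, 0, 60],
    [1, 0, 0, 0, 0, 0, 70],
    [1, 0, 0, 0, 0, 0, 80],
    [1, 0, 0, 0, 0, 0, 90],
    [1, 0, 0, 0, 0, 0, 100],
    [1, 0, 0, 0, 0, 0, 110],
    [1, 0, 0, 0, 0, 0, 120],
    [1, 0, 0, 0, 0, 0, 130],
    [1, 0, 0, 0, 0, 0, 140],
    [1, 0, 0, 0, 0, 0, 150],
    [1, 0, 0, 0, 0, 0, 150],
    [1, 0, 0, 0, 0, 0, 150],
  ],
)

```text
clock: 3.92
position: [0.5774, -0.2001, 0.1815]
ee_rot: [-0.261, 0.965, 0.0, 0.0]
ft_force: [1.2, 0.3, 0.2]
grip_width: 1.001
```

Run:
```python
from h import *
o=monitor.get_obs(); print(o["clock"],o["position"],o["joint_pos"].round(3))
p,d,K,T=cam("wrist"); np.savez("w2.npz",p=p,d=d,K=K,T=T)
print("yaw",np.degrees(np.arctan2(T[1,0],T[0,0])),"z",T[:3,2])
P=cloud(d,K,T); m=(P[...,2]>.1)&(P[...,2]<.12)&(abs(P[...,0]-.577)<.05)&(abs(P[...,1]+.2)<.05)
c=cv2.minEnclosingCircle(P[m][:,:2].astype(np.float32)); print(c, "tool coords",(np.linalg.inv(T)@np.array([*c[0],.1,1]))[:2])
print(rib(p,K,T,np.array([.5765,-.2013])))
```

```text
3.925 [ 0.57742571 -0.20005485  0.1814829 ] [-0.068  0.343  0.41   1.588 -0.143  1.24  -2.246]
yaw -149.73032094573125 z [-0.14377981  0.24751445 -0.95815655]
((0.5767970681190491, -0.20168261229991913), 0.02207978628575802) tool coords [0.00128544 0.00500526]
[([316, 214, 9, 33, 268], [0.5825, -0.2117], np.float64(-60.5), np.float64(-60.2)), ([275, 218, 92, 75, 1398], [0.5686, -0.1926], np.float64(44.7), np.float64(132.3))]
```

>>> servo_tool(
  grip_force=60,
  motion=[
    [1, 0.0014, -0.0008, 0.03, 0, 0, 0.6],
    [1, 0.0014, -0.0008, 0.06, 0, 0, 0.6],
    [1, 0.0014, -0.0008, 0.09, 0, 0, 0.6],
    [1, 0.0014, -0.0008, 0.115, 0, 0, 0.6],
    [1, 0.0014, -0.0008, 0.1295, 0, 0, 0.6],
    [1, 0.0014, -0.0008, 0.1295, 0, 0, 0.6],
    [0.6, 0.0014, -0.0008, 0.1295, 0, 0, 0.6],
    [0.4, 0.0014, -0.0008, 0.1295, 0, 0, 0.6],
    [0.2, 0.0014, -0.0008, 0.1295, 0, 0, 0.6],
    [0.2, 0.0014, -0.0008, 0.1295, 0, 0, 0.6],
    [0.2, 0.0014, -0.0008, 0.1295, 0, 0, 0.6],
    [0.2, 0.0014, -0.0008, 0.1295, 0, 0, 0.6],
  ],
)

```text
clock: 5.48
position: [0.5771, -0.2024, 0.053]
ee_rot: [-0.254, 0.967, -0.0, 0.001]
ft_force: [0.2, 1.0, 5.7]
grip_width: 0.501
```

>>> servo_tool(
  motion=[
    [0.2, 0, 0, -0.03, 0, 0, 0],
    [0.2, 0, 0, -0.06, 0, 0, 0],
    [0.2, 0, 0, -0.09, 0, 0, -5],
    [0.2, 0, 0, -0.11, 0, 0, -15],
    [0.2, 0, 0, -0.11, 0, 0, -25],
    [0.2, 0, 0, -0.11, 0, 0, -35],
    [0.2, 0, 0, -0.11, 0, 0, -45],
    [0.2, 0, 0, -0.11, 0, 0, -55],
    [0.2, 0, 0, -0.11, 0, 0, -65],
    [0.2, 0, 0, -0.11, 0, 0, -75],
    [0.2, 0, 0, -0.11, 0, 0, -85],
    [0.2, 0, 0, -0.11, 0, 0, -95],
    [0.2, 0, 0, -0.11, 0, 0, -105],
    [0.2, 0, 0, -0.11, 0, 0, -115],
    [0.2, 0, 0, -0.11, 0, 0, -125],
    [0.2, 0, 0, -0.11, 0, 0, -135],
    [0.2, 0, 0, -0.11, 0, 0, -145],
    [0.2, 0, 0, -0.11, 0, 0, -155],
    [0.2, 0, 0, -0.11, 0, 0, -155],
    [0.2, 0, 0, -0.11, 0, 0, -155],
  ],
)

```text
clock: 7.98
position: [0.576, -0.2024, 0.1616]
ee_rot: [0.999, 0.036, -0.0, -0.0]
ft_force: [-0.2, -0.2, -2.5]
grip_width: 0.506
```

Run:
```python
from h import *
o=monitor.get_obs(); print(o["clock"],o["position"],o["joint_pos"].round(3),o["ft_force"])
p,d,K,T=cam("wrist"); np.savez("w3.npz",p=p,d=d,K=K,T=T); t=tool()
print("yaw",np.degrees(np.arctan2(t[1,0],t[0,0])),"z",t[:3,2])
print(rib(p,K,T,o["position"][:2],z=o["position"][2]+.061))
cv2.imwrite("pics/w3.png",p)
```

```text
7.975 [ 0.57601119 -0.20243149  0.16164997] [ 2.620e-01  3.440e-01  1.000e-03  1.593e+00 -0.000e+00  1.204e+00
  3.360e-01] [-0.2331293  -0.16605097 -2.5326954 ]
yaw 4.21175411375809 z [-1.64513466e-04  2.61468638e-05 -9.99999986e-01]
[([308, 346, 20, 66, 1306], [0.5748, -0.1899], np.float64(94.1), np.float64(95.5))]
```

View pics/w3.png

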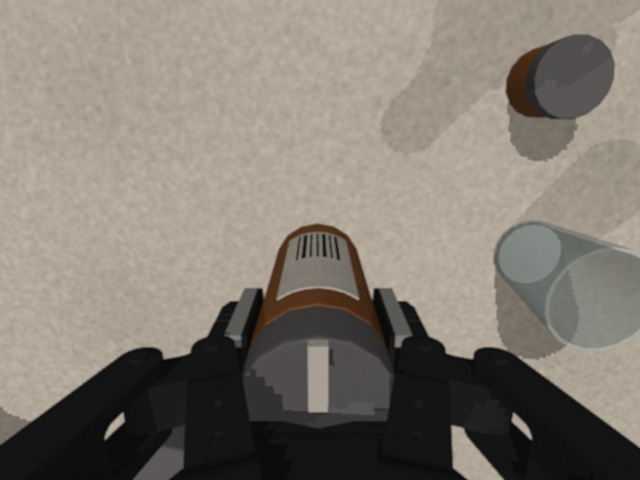

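The jar is held upright with its label centred at (318,260) and the rib straight at x=318. Rib direction is 94.1° against the reader's 94.5° or so. Next I move in front of the reader and look at it.

>>> servo_tool(
  motion=[
    [0.2, 0.004, -0.05, 0, 0, 0, 0],
    [0.2, 0.008, -0.1, 0, 0, 0, 0],
    [0.2, 0.012, -0.15, 0, 0, 0, 0],
    [0.2, 0.016, -0.2, 0, 0, 0, 0],
    [0.2, 0.0195, -0.251, 0, 0, 0, 0],
    [0.2, 0.0195, -0.251, 0, 0, 0, 0],
    [0.2, 0.0195, -0.251, 0, 0, 0, 0],
  ],
)

```text
clock: 8.9
position: [0.5764, 0.0489, 0.1618]
ee_rot: [0.999, 0.038, 0.0, 0.0]
ft_force: [0.1, -0.3, -2.1]
grip_width: 0.502
```

Run:
```python
from h import *
from scipy.optimize import least_squares
o=monitor.get_obs(); print(o["clock"],o["position"],o["joint_pos"].round(3),o["ft_force"])
p,d,K,T=cam("wrist"); np.savez("w4.npz",p=p,d=d,K=K,T=T); t=tool()
print("yaw",np.degrees(np.arctan2(t[1,0],t[0,0])))
tp=o["position"]; print(rib(p,K,T,tp[:2],z=tp[2]+.061))
P=cloud(d,K,T).reshape(-1,3)
q=(P-t[:3,3])@t[:3,:3]   # tool coords
# jar side facing camera, below fingers
m=(abs(q[:,0])<.016)&(q[:,1]>-.03)&(q[:,1]<0)&(q[:,2]>.005)&(q[:,2]<.05)
A=q[m]; f=least_squares(lambda c:np.hypot(A[:,0]-c[0]-c[2]*A[:,2],A[:,1]-c[1]-c[3]*A[:,2])-.022,[0,0,0,0],loss="soft_l1",f_scale=.001)
print("jar axis in tool",len(A),f.x)
B=P[(abs(P[:,2]-.122)<.004)&(abs(P[:,0]-.57)<.1)&(P[:,1]>.13)]
print("blocktop",len(B),B.min(0),B.max(0),np.median(B[:,2]) if len(B) else 0)
N=P[(P[:,2]>.05)&(P[:,2]<.112)&(abs(P[:,0]-.57)<.1)&(P[:,1]>.13)]
print("nose?",len(N),N.min(0) if len(N) else 0,N.max(0) if len(N) else 0)
D=P[(abs(P[:,2]-.03)<.004)&(abs(P[:,0]-.57)<.1)]; print("deck",cv2.minAreaRect(D[:,:2].astype(np.float32)*1000),np.median(D[:,2]))
b=np.array([.573,.129]);
for n,z,l in(("bay",.03,[0,0]),("nose",.078,[0,.017]),("blk",.122,[0,.048])):
    a=np.radians(4.5); w=b+np.array([[np.cos(a),-np.sin(a)],[np.sin(a),np.cos(a)]])@l; print(n,proj([*w,z],K,T))
cv2.imwrite("pics/w4.png",p)
```

```text
8.9 [0.57641265 0.04892694 0.16180753] [-0.048  0.283 -0.137  1.673  0.042  1.188 -0.12 ] [ 0.14628425 -0.28842997 -2.07819901]
yaw 4.258533897758109
[([308, 346, 20, 66, 1315], [0.5751, 0.0615], np.float64(94.4), np.float64(95.8))]
jar axis in tool 1869 [-0.00050701 -0.00076953 -0.00072851  0.02500538]Traceback (most recent call last):
  File "<stdin>", line 14, in <module>
    return umr_minimum(a, axis, None, out, keepdims, initial, where)
ValueError: zero-size array to reduction operation minimum which has no identity
```

Run:
```python
from h import *
w=np.load("w4.npz"); p,d,K,T=[w[k] for k in "pdKT"]
P=cloud(d,K,T).reshape(-1,3)
N=P[(P[:,2]>.04)&(P[:,2]<.1)&(abs(P[:,0]-.57)<.06)&(P[:,1]>.09)]
print("nose/stops",len(N))
D=P[(abs(P[:,2]-.03)<.006)&(abs(P[:,0]-.57)<.1)]; print("deck",cv2.minAreaRect(D[:,:2].astype(np.float32)*1000),np.median(D[:,2]))
b=np.array([.573,.129]);
for n,z,l in(("bay",.03,[0,0]),("stopL",.043,[-.0147,-.0163]),("stopR",.043,[.0147,-.0163]),("nose",.078,[0,.017])):
    a=np.radians(4.5); q=b+np.array([[np.cos(a),-np.sin(a)],[np.sin(a),np.cos(a)]])@l; uv=proj([*q,z],K,T);print(n,uv)
    cv2.drawMarker(p,(int(uv[0]),int(uv[1])),(0,0,255),0,8)
cv2.imwrite("pics/w4.png",p)
```

```text
nose/stops 8616
deck ((574.2389526367188, 120.13575744628906), (140.40774536132812, 124.643798828125), 4.7726521492004395) 0.0291062847383749
bay [321.87023246 105.41367305]
stopL [299.22757762 131.67317413]
stopR [344.98283529 131.49513669]
nose [322.81100059  69.48417594]
```

View pics/w4.png

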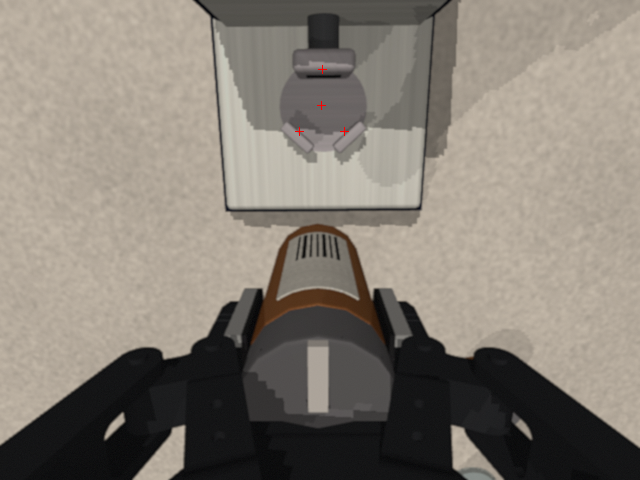

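The markers sit on the reader: bay circle at about (323,107), nose top (324,66), stops (299,135) and (349,135). That is about 1 mm from my estimate, so I use bay = (0.5738, 0.128), yaw 4.6°. Now I check whether the held jar tilts.

```bash
cat >> h.py <<'E'
from scipy.optimize import least_squares
def axis(P,tp,zlo,zhi,r=.035):
    """jar axis (x0,y0 at underside-ish zlo, slopes) from world cloud near tp"""
    A=P[np.isfinite(P[:,2])]; A=A[(np.hypot(A[:,0]-tp[0],A[:,1]-tp[1])<r)&(A[:,2]>zlo)&(A[:,2]<zhi)]
    f=least_squares(lambda c:np.hypot(A[:,0]-c[0]-c[2]*(A[:,2]-zlo),A[:,1]-c[1]-c[3]*(A[:,2]-zlo))-.022,[tp[0],tp[1],0,0],loss="soft_l1",f_scale=.0015)
    return len(A),f.x.round(4),round(float(np.sqrt(np.mean(f.fun**2))),4)
E
python3 - <<'E'
from h import *
tp=np.array([.5764,.0489,.1618])
for n in("scene","side"):
    p,d,K,T=cam(n); P=cloud(d,K,T).reshape(-1,3)
    print(n,axis(P,tp,tp[2]-.045,tp[2]+.0), axis(P,tp,tp[2]-.045,tp[2]-.005))
    cv2.imwrite(f"pics/{n}4.png",p)
w=np.load("w3.npz"); P=cloud(w["d"],w["K"],w["T"]).reshape(-1,3); print("w3",axis(P,[.576,-.2024],.1166,.157))
w=np.load("w4.npz"); P=cloud(w["d"],w["K"],w["T"]).reshape(-1,3); print("w4",axis(P,tp,.117,.157))
w=np.load("w1.npz"); P=cloud(w["d"],w["K"],w["T"]).reshape(-1,3); print("w1 standing",axis(P,[.5765,-.2013],.02,.09))
E
```

```text
scene (221, array([0.5756, 0.0478, 0.0114, 0.0104]), 0.0013) (197, array([0.5757, 0.0478, 0.0033, 0.0095]), 0.0013)
side (420, array([0.5767, 0.0472, 0.0078, 0.0243]), 0.001) (377, array([0.5767, 0.0472, 0.0047, 0.0272]), 0.001)
w3 (2078, array([ 0.5755, -0.2035,  0.0006,  0.0205]), 0.0004)
w4 (2042, array([0.5759, 0.0477, 0.0006, 0.0226]), 0.0004)
w1 standing (1047, array([ 0.5764, -0.2021, -0.    ,  0.0009]), 0.0002)
```

The tilt is real: the top leans about 1.3° towards +y in three views, against 0 while it was standing. I correct it with rx and approach to just short of the nose, above the stops.

>>> servo_tool(
  motion=[
    [0.2, 0.001, -0.015, 0.012, 0.6, 0, -0.2],
    [0.2, 0.002, -0.03, 0.025, 1.3, 0, -0.3],
    [0.2, 0.003, -0.045, 0.04, 1.3, 0, -0.3],
    [0.2, 0.0035, -0.058, 0.055, 1.3, 0, -0.3],
    [0.2, 0.0039, -0.067, 0.062, 1.3, 0, -0.3],
    [0.2, 0.0039, -0.067, 0.062, 1.3, 0, -0.3],
    [0.2, 0.0039, -0.067, 0.062, 1.3, 0, -0.3],
  ],
)

```text
clock: 9.93
position: [0.5756, 0.116, 0.1003]
ee_rot: [0.999, 0.041, 0.0, -0.011]
ft_force: [0.7, -0.4, -2.2]
grip_width: 0.502
```

```bash
cat > chk.py <<'E'
from h import *
import sys
o=monitor.get_obs(); tp=o["position"]; t=tool()
print(o["clock"],tp.round(4),o["ft_force"].round(2),o["torque"].round(2),"grip",o["grip_width"],"yaw",np.degrees(np.arctan2(t[1,0],t[0,0])).round(2),"z",t[:3,2].round(4))
p,d,K,T=cam("wrist"); P=cloud(d,K,T).reshape(-1,3); np.savez(sys.argv[1]+".npz",p=p,d=d,K=K,T=T)
print("axis",axis(P,tp,tp[2]-.035,tp[2]-.003)); print(rib(p,K,T,tp[:2],z=tp[2]+.061))
cv2.imwrite(f"pics/{sys.argv[1]}.png",p)
E
python3 chk.py w5
```

```text
9.925 [0.5756 0.116  0.1003] [ 0.68 -0.37 -2.2 ] [-0.08  0.02 -0.02] grip 0.5022559944441123 yaw 4.67 z [-9.000e-04  2.240e-02 -9.997e-01]
axis (2459, array([ 0.575 ,  0.1186,  0.0059, -0.1069]), 0.0049)
[([306, 339, 23, 74, 1603], [0.5743, 0.1276], np.float64(94.7), np.float64(96.5))]
```

View pics/w5.png

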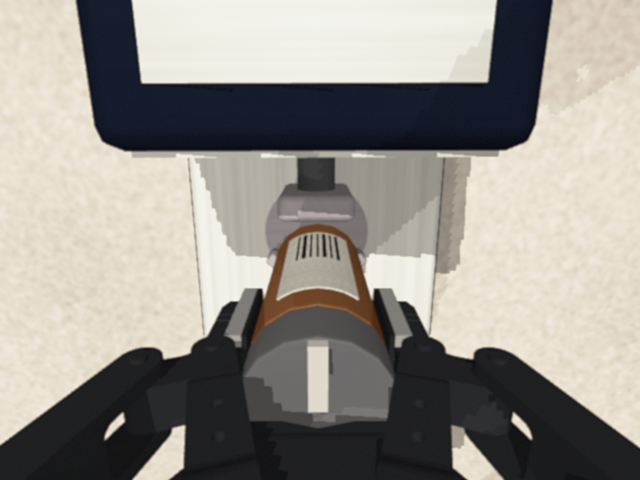

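The jar is in front of the nose, whose centre is at column 316.5 against the jar's 318. I shift 0.6 mm to -x and push gently.

>>> servo_tool(
  motion=[
    [0.2, -0.0006, -0.003, 0, 0, 0, 0],
    [0.2, -0.0006, -0.006, 0, 0, 0, 0],
    [0.2, -0.0006, -0.008, 0, 0, 0, 0],
    [0.2, -0.0006, -0.01, 0, 0, 0, 0],
    [0.2, -0.0006, -0.012, 0, 0, 0, 0],
    [0.2, -0.0006, -0.0135, 0, 0, 0, 0],
    [0.2, -0.0006, -0.0145, 0, 0, 0, 0],
    [0.2, -0.0006, -0.0145, 0, 0, 0, 0],
    [0.2, -0.0006, -0.0145, 0, 0, 0, 0],
  ],
)

```text
clock: 11.1
position: [0.5735, 0.1307, 0.1002]
ee_rot: [0.999, 0.041, -0.0, -0.011]
ft_force: [0.4, -3.8, -0.0]
grip_width: 0.501
```

```bash
python3 chk.py w6
python3 - <<'E'
from h import *
p,d,K,T=cam("scene"); P=cloud(d,K,T).reshape(-1,3); tp=monitor.get_obs()["position"]; print(axis(P,tp,tp[2]-.045,tp[2]-.003))
p2=p[120:260,310:470]; p2=cv2.resize(p2,None,fx=4,fy=4,interpolation=2)
cv2.imwrite("pics/s6.png",p2)
E
```

```text
11.1 [0.5735 0.1307 0.1002] [ 0.35 -3.85 -0.04] [-0.91 -0.12  0.04] grip 0.5007861440044176 yaw 4.69 z [-0.0015  0.0225 -0.9997]
axis (3651, array([ 0.5725,  0.1433,  0.022 , -0.4992]), 0.0036)
[([307, 339, 22, 74, 1620], [0.5722, 0.1424], np.float64(94.6), np.float64(96.4))]
(196, array([ 0.5741,  0.1328, -0.0516, -0.0597]), 0.0026)
```

View pics/w6.png

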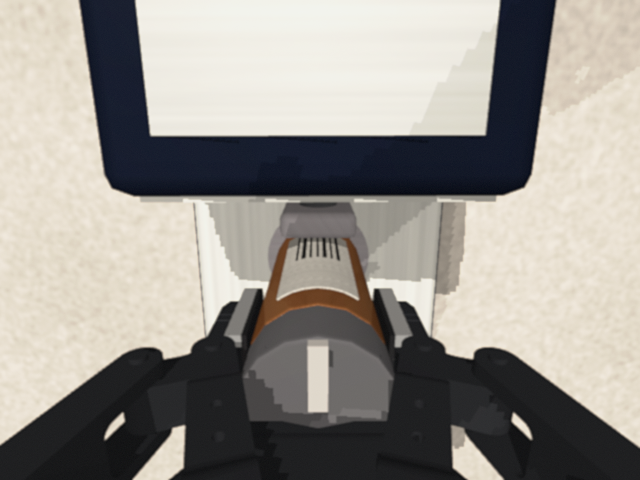

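View pics/s6.png

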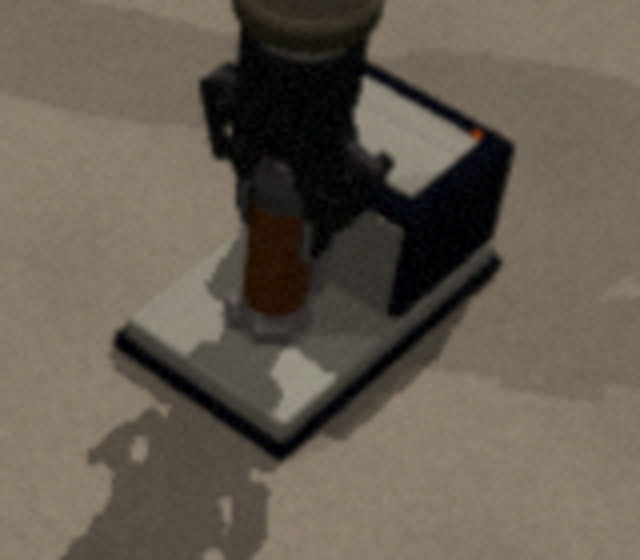

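Push force is about 3.6 N, which matches about 7.5 mm of nose travel. The scene crop shows the jar at (275,265) just above the stops. I lower slowly.

>>> servo_tool(
  motion=[
    [0.2, 0, 0, 0.002, 0, 0, 0],
    [0.2, 0, 0, 0.004, 0, 0, 0],
    [0.2, 0, 0, 0.006, 0, 0, 0],
    [0.2, 0, 0, 0.008, 0, 0, 0],
    [0.2, 0, 0, 0.01, 0, 0, 0],
    [0.2, 0, 0, 0.012, 0, 0, 0],
    [0.2, 0, 0, 0.0135, 0, 0, 0],
    [0.2, 0, 0, 0.0135, 0, 0, 0],
  ],
)

```text
clock: 12.2
position: [0.5733, 0.1311, 0.0864]
ee_rot: [0.999, 0.041, -0.0, -0.011]
ft_force: [1.1, -3.1, -3.0]
grip_width: 0.502
```

>>> servo_tool(
  motion=[
    [0.2, 0, 0, 0.001, 0, 0, 0],
    [0.2, 0, 0, 0.002, 0, 0, 0],
    [0.2, 0, 0, 0.003, 0, 0, 0],
    [0.2, 0, 0, 0.0035, 0, 0, 0],
    [0.2, 0, 0, 0.0035, 0, 0, 0],
  ],
)

```text
clock: 12.82
position: [0.5734, 0.1313, 0.0833]
ee_rot: [0.999, 0.041, -0.0, -0.011]
ft_force: [-0.7, -4.6, 0.9]
grip_width: 0.505
```

>>> servo_tool(
  motion=[
    [0.2, 0, 0, 0.0005, 0, 0, 0],
    [0.2, 0, 0, 0.001, 0, 0, 0],
    [0.2, 0, 0, 0.001, 0, 0, 0],
  ],
)

```text
clock: 13.2
position: [0.5734, 0.1315, 0.0832]
ee_rot: [0.999, 0.041, -0.0, -0.011]
ft_force: [-2.8, -4.4, 9.5]
grip_width: 0.501
```

```bash
python3 chk.py w7
```

```text
13.2 [0.5734 0.1315 0.0832] [-2.8  -4.36  9.49] [-1.14  0.97 -0.02] grip 0.5007916523695551 yaw 4.7 z [-0.0013  0.0228 -0.9997]
axis (3449, array([ 0.573 ,  0.1307, -0.0115,  0.2824]), 0.0043)
[([307, 339, 22, 74, 1615], [0.5721, 0.1433], np.float64(94.7), np.float64(96.3))]
```

It is on the deck (TCP 0.083 puts the underside at 0.030). I ease it back against the stops.

>>> servo_tool(
  motion=[
    [0.2, 0, 0.001, 0.0004, 0, 0, 0],
    [0.2, 0, 0.002, 0.0003, 0, 0, 0],
    [0.2, 0, 0.0027, 0.0003, 0, 0, 0],
    [0.2, 0, 0.0027, 0.0003, 0, 0, 0],
  ],
)

```text
clock: 13.75
position: [0.5734, 0.1311, 0.0832]
ee_rot: [0.999, 0.042, -0.0, -0.013]
ft_force: [-4.6, 2.0, 12.6]
grip_width: 0.503
```

>>> servo_tool(
  motion=[
    [0.2, 0, 0, -0.0005, 0, 0, 0],
    [0.2, 0, 0, -0.001, 0, 0, 0],
    [0.2, 0, 0, -0.001, 0, 0, 0],
  ],
)

```text
clock: 14.12
position: [0.5735, 0.1303, 0.0833]
ee_rot: [0.999, 0.042, -0.0, -0.012]
ft_force: [-3.4, 3.9, 5.8]
grip_width: 0.501
```

```bash
python3 chk.py w8
```

```text
14.125 [0.5735 0.1303 0.0833] [-3.37  3.94  5.8 ] [0.84 0.63 0.04] grip 0.5008260095821525 yaw 4.77 z [-0.0013  0.0246 -0.9997]
axis (3469, array([ 0.5712,  0.1511,  0.0594, -0.4652]), 0.0043)
[([307, 339, 22, 74, 1605], [0.5722, 0.1418], np.float64(94.7), np.float64(96.6))]
```

Run:
```python
from h import *
for n in("w4","w5","w6","w7","w8"):
    w=np.load(n+".npz"); P=cloud(w["d"],w["K"],w["T"]).reshape(-1,3)
    t=w["T"]@np.linalg.inv(np.array(eyes.camera_info("wrist")["tool_from_camera"])); q=(P-t[:3,3])@t[:3,:3]
    q=q[(abs(q[:,0])<.010)&(q[:,1]<-.008)&(q[:,1]>-.03)&(q[:,2]<.003)&(q[:,2]>-.036)]
    f=least_squares(lambda c:np.hypot(q[:,0],q[:,1]-c[0]-c[1]*q[:,2])-.022,[0,0],loss="soft_l1",f_scale=.001)
    print(n,len(q),f.x.round(4),"tool tilt",t[1,2].round(4),"jar world slope dy/dz",round(-f.x[1]*-1- t[1,2],4), f.fun.std().round(4))
```

```text
w4 2704 [ 0.0003 -0.0204] tool tilt -0.0006 jar world slope dy/dz -0.0198 0.0004
w5 2709 [ 0.0003 -0.0206] tool tilt 0.0224 jar world slope dy/dz -0.0429 0.0004
w6 2708 [ 0.0004 -0.0172] tool tilt 0.0225 jar world slope dy/dz -0.0397 0.0004
w7 2666 [ 0.0004 -0.0141] tool tilt 0.0228 jar world slope dy/dz -0.037 0.0003
w8 2721 [ 0.0002 -0.021 ] tool tilt 0.0246 jar world slope dy/dz -0.0456 0.0004
```

Run:
```python
from h import *
for n in("w1","w3","w4","w8"):
    w=np.load(n+".npz"); P=cloud(w["d"],w["K"],w["T"]).reshape(-1,3)
    t=w["T"]@np.linalg.inv(np.array(eyes.camera_info("wrist")["tool_from_camera"])); q=(P-t[:3,3])@t[:3,:3]
    q=q[(abs(q[:,0])<.010)&(q[:,1]<.0)&(q[:,1]>-.03)]; a=q[:,1]+np.sqrt(.022**2-q[:,0]**2)
    off=.1284 if n=="w1" else 0
    z=q[:,2]-off
    print(n,[(round(b,3),int(((z>b)&(z<b+.008)).sum()),round(float(np.median(a[(z>b)&(z<b+.008)]))*1000,1)) for b in np.arange(-.06,.05,.008) if ((z>b)&(z<b+.008)).sum()>5])
p,d,K,T=cam("side"); p2=cv2.resize(p[270:440,150:340],None,fx=4,fy=3.5,interpolation=2); cv2.imwrite("pics/s8.png",cv2.resize(p[250:420,170:340],None,fx=3.5,fy=3.5,interpolation=2))
```

```text
w1 [(np.float64(-0.06), 1220, 10.7), (np.float64(-0.052), 104, 1.5), (np.float64(-0.044), 94, 1.6), (np.float64(-0.036), 92, 1.5), (np.float64(-0.028), 78, 1.5), (np.float64(-0.02), 74, 1.5), (np.float64(-0.012), 69, 1.6), (np.float64(-0.004), 61, 1.6), (np.float64(0.004), 55, 1.6), (np.float64(0.012), 51, 1.6), (np.float64(0.02), 49, 1.6), (np.float64(0.028), 44, 1.6), (np.float64(0.036), 41, 1.7), (np.float64(0.044), 40, 1.7)]
w3 [(np.float64(-0.06), 5975, 9.0), (np.float64(-0.052), 1083, 1.1), (np.float64(-0.044), 878, 1.1), (np.float64(-0.036), 744, 1.1), (np.float64(-0.028), 718, 0.5), (np.float64(-0.02), 498, 0.4), (np.float64(-0.012), 426, 0.4), (np.float64(-0.004), 374, 0.4), (np.float64(0.004), 318, 0.3), (np.float64(0.012), 268, 0.4), (np.float64(0.02), 237, 0.4), (np.float64(0.028), 168, 0.5), (np.float64(0.036), 144, 1.3), (np.float64(0.044), 165, 1.3)]
w4 [(np.float64(-0.06), 5985, 9.1), (np.float64(-0.052), 1076, 1.1), (np.float64(-0.044), 893, 1.2), (np.float64(-0.036), 727, 1.1), (np.float64(-0.028), 720, 0.5), (np.float64(-0.02), 501, 0.4), (np.float64(-0.012), 418, 0.5), (np.float64(-0.004), 377, 0.5), (np.float64(0.004), 309, 0.4), (np.float64(0.012), 273, 0.4), (np.float64(0.02), 240, 0.5), (np.float64(0.028), 165, 0.6), (np.float64(0.036), 144, 1.4), (np.float64(0.044), 164, 1.4)]
w8 [(np.float64(-0.06), 5971, 9.0), (np.float64(-0.052), 1088, 1.0), (np.float64(-0.044), 870, 1.1), (np.float64(-0.036), 729, 1.1), (np.float64(-0.028), 723, 0.5), (np.float64(-0.02), 501, 0.4), (np.float64(-0.012), 425, 0.4), (np.float64(-0.004), 393, 0.4), (np.float64(0.004), 1153, -4.0), (np.float64(0.012), 32, 0.5)]
```

View pics/s8.png

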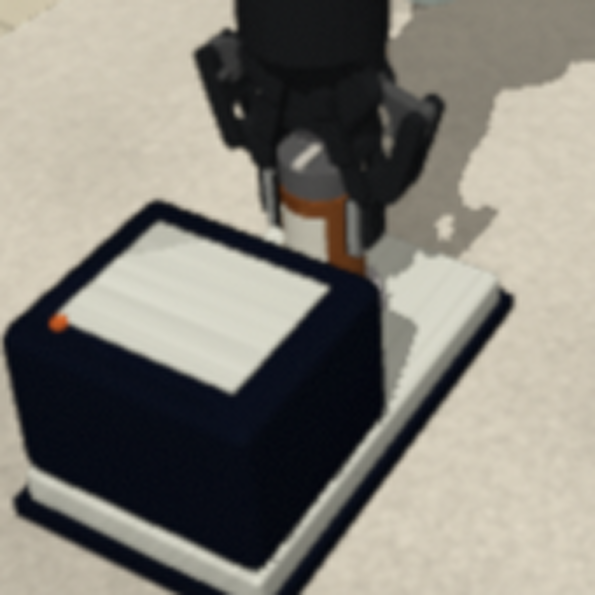

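The label stands 0.7 mm proud of the glass, which fooled my fit. The jar was straight in the hand, so my rx correction itself introduced a 1.3° tilt. I undo it while easing the side load.

>>> servo_tool(
  motion=[
    [0.2, -0.0004, -0.001, -0.0003, -0.5, 0, 0],
    [0.2, -0.0008, -0.0017, -0.0005, -1.0, 0, 0],
    [0.2, -0.0008, -0.0017, -0.0005, -1.4, 0, 0],
    [0.2, -0.0008, -0.0017, -0.0005, -1.4, 0, 0],
    [0.2, -0.0008, -0.0017, -0.0005, -1.4, 0, 0],
  ],
)

```text
clock: 14.85
position: [0.5728, 0.13, 0.0832]
ee_rot: [0.999, 0.041, 0.0, 0.001]
ft_force: [4.8, -1.1, -4.7]
grip_width: 0.504
```

```bash
cat > prof.py <<'E'
from h import *
import sys
o=monitor.get_obs(); t=tool(); print(o["clock"],o["position"].round(4),o["ft_force"].round(2),o["torque"].round(2),"z",t[:3,2].round(4),"yaw",np.degrees(np.arctan2(t[1,0],t[0,0])).round(2))
p,d,K,T=cam("wrist"); cv2.imwrite(f"pics/{sys.argv[1]}.png",p); np.savez(sys.argv[1]+".npz",p=p,d=d,K=K,T=T)
P=cloud(d,K,T).reshape(-1,3); q=(P-t[:3,3])@t[:3,:3]
q=q[(abs(q[:,0])<.010)&(q[:,1]<.0)&(q[:,1]>-.03)]; a=q[:,1]+np.sqrt(.022**2-q[:,0]**2); z=q[:,2]
print([(round(b,3),round(float(np.median(a[(z>b)&(z<b+.008)]))*1000,1)) for b in np.arange(-.052,.01,.008) if ((z>b)&(z<b+.008)).sum()>5])
print(rib(p,K,T,o["position"][:2],z=o["position"][2]+.061))
E
python3 prof.py w9
```

```text
14.85 [0.5728 0.13   0.0832] [ 4.79 -1.09 -4.71] [-0.33 -1.14  0.02] z [ 5.0e-04 -1.7e-03 -1.0e+00] yaw 4.69
[(np.float64(-0.052), 1.0), (np.float64(-0.044), 1.1), (np.float64(-0.036), 1.1), (np.float64(-0.028), 0.5), (np.float64(-0.02), 0.5), (np.float64(-0.012), 0.5), (np.float64(-0.004), 0.5), (np.float64(0.004), -4.0)]
[([306, 339, 23, 74, 1623], [0.5713, 0.1435], np.float64(94.8), np.float64(96.2))]
```

The x force flips sign within 0.8 mm, so the jar is seated between both stops and the tool is vertical again. I centre it, relax and release.

>>> servo_tool(
  grip_force=20,
  motion=[
    [0.2, 0.0004, 0, 0.0004, 0, 0, 0],
    [0.2, 0.0004, 0, 0.0004, 0, 0, 0],
    [0.2, 0.0004, 0, 0.0004, 0, 0, 0],
    [0.52, 0.0004, 0, 0.0004, 0, 0, 0],
    [0.56, 0.0004, 0, 0.0004, 0, 0, 0],
    [0.6, 0.0004, 0, 0.0004, 0, 0, 0],
    [0.7, 0.0004, 0, 0.0004, 0, 0, 0],
    [0.8, 0.0004, 0, 0.0004, 0, 0, 0],
    [0.8, 0.0004, 0, 0.0004, 0, 0, 0],
  ],
)

```text
clock: 16.02
position: [0.573, 0.1303, 0.083]
ee_rot: [0.999, 0.041, 0.0, 0.001]
ft_force: [0.5, -0.2, -0.1]
grip_width: 0.798
```

```bash
python3 prof.py w10
```

```text
16.025 [0.573  0.1303 0.083 ] [ 0.48 -0.2  -0.12] [-0.05  0.02 -0.04] z [ 3.0e-04 -1.7e-03 -1.0e+00] yaw 4.7
[(np.float64(-0.052), 2.0), (np.float64(-0.044), 2.0), (np.float64(-0.036), 1.9), (np.float64(-0.028), 1.3), (np.float64(-0.02), 1.2), (np.float64(-0.012), 1.2), (np.float64(-0.004), 1.1), (np.float64(0.004), -3.8)]
[([305, 343, 23, 74, 1622], [0.5714, 0.1426], np.float64(95.0), np.float64(97.4)), ([385, 350, 37, 86, 1468], [0.5932, 0.1398], np.float64(105.2), np.float64(25.1)), ([216, 353, 33, 84, 1249], [0.5508, 0.1353], np.float64(85.0), np.float64(167.2))]
```

View pics/w10.png

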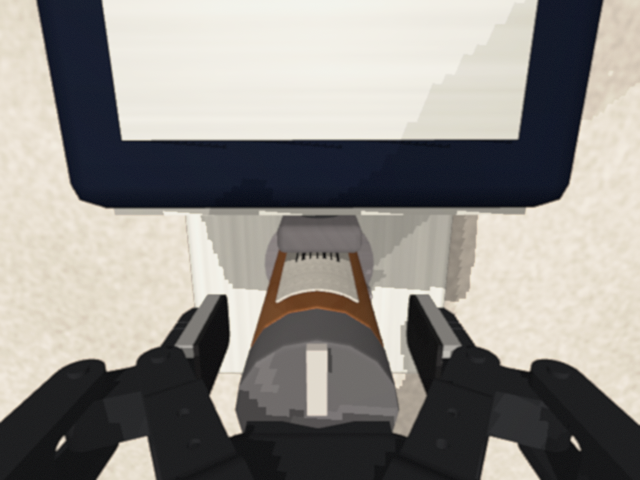

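The jar is released, upright and seated, with the rib at 95.0°. I retract straight up and check.

>>> servo_tool(
  motion=[
    [0.9, 0, 0, 0, 0, 0, 0],
    [0.9, 0, 0, -0.01, 0, 0, 0],
    [0.9, 0, 0, -0.03, 0, 0, 0],
    [0.9, 0, 0, -0.06, 0, 0, 0],
    [0.9, 0, 0, -0.09, 0, 0, 0],
    [0.9, 0, 0, -0.12, 0, 0, 0],
    [0.9, 0, 0.02, -0.14, 0, 0, 0],
    [0.9, 0, 0.02, -0.14, 0, 0, 0],
    [0.9, 0, 0.02, -0.14, 0, 0, 0],
  ],
)

```text
clock: 17.2
position: [0.5742, 0.1111, 0.2224]
ee_rot: [0.999, 0.041, -0.0, 0.001]
ft_force: [-0.7, -0.2, -1.2]
grip_width: 0.906
```

Run:
```python
from h import *
o=monitor.get_obs(); print(o["clock"],o["position"],o["ft_force"])
p,d,K,T=cam("wrist"); cv2.imwrite("pics/w11.png",p); P=cloud(d,K,T)
m=(P[...,2]>.13)&(P[...,2]<.15)&(abs(P[...,0]-.573)<.03)&(abs(P[...,1]-.129)<.03)
c=cv2.minEnclosingCircle(P[m][:,:2].astype(np.float32)); Q=P[m]; flat=Q[abs(Q[:,2]-np.median(Q[:,2]))<.0015]
A=np.c_[flat[:,:2]-c[0],np.ones(len(flat))]; print("cap",c,"plane",np.linalg.lstsq(A,flat[:,2],rcond=None)[0])
print("rib",rib(p,K,T,np.array(c[0]),z=.143,r=.021))
B=P[(abs(P[...,2]-.122)<.004)&(P[...,1]>.165)&(P[...,1]<.3)&(abs(P[...,0]-.57)<.1)]
for s in(.02,.05):  # front edge line of the block
    pass
x=B[:,0]; bins=np.arange(.52,.62,.004); e=[(b,B[(x>b)&(x<b+.004)][:,1].min()) for b in bins if ((x>b)&(x<b+.004)).sum()>3]
k=np.polyfit(*np.array(e).T,1); print("block front edge",np.degrees(np.arctan(k[0])),"y at x=.57",np.polyval(k,.57))
```

```text
17.2 [0.57418499 0.1111107  0.2223862 ] [-0.66155808 -0.18044367 -1.24096738]
cap ((0.5724178552627563, 0.12866224348545074), 0.022005420178174973) plane [0.00083041 0.00044649 0.13906968]
rib [([314, 181, 9, 32, 288], [0.5717, 0.1402], np.float64(94.7), np.float64(93.5)), ([284, 227, 29, 24, 55], [0.5615, 0.1124], np.float64(-34.6), np.float64(-123.9))]
block front edge 4.924529236911362 y at x=.57 0.1798270239044487
```

View pics/w11.png

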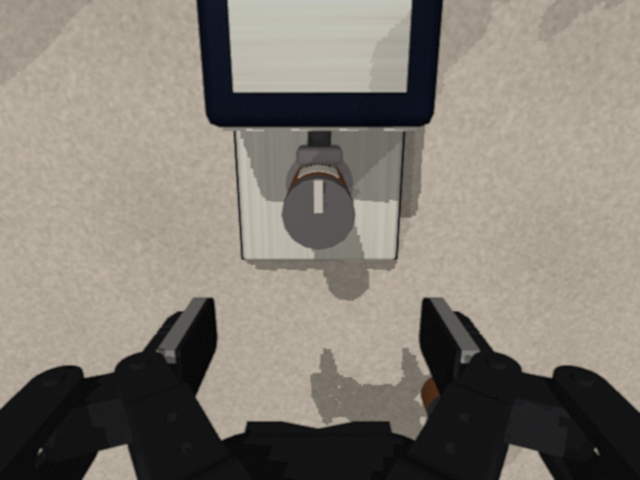

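```bash
python3 -c "
from workcell import ticket; print(ticket.hand_in())"
```

```text
the job is handed in; nothing more can be done
None
```

The jar is loaded in the label reader, released, and handed in at about 17 s of the 54 s limit. A single grasp was enough: I turned the jar 155°, pushed the nose back at about 3.6–4.6 N, lowered the jar to the deck, eased it against the stops and opened the gripper.

**Last checks with the gripper clear**
- **Standing on the deck:** the cap top is at 0.139 m, which is deck height plus the jar's 110 mm to within 1 mm. The cap is level to within 0.1°.
- **Label direction:** the rib points to 94.7°. The reader's direction is 94.3–94.9° depending on which surface I fit, so the label faces the nose to within about half a degree.
- **Position:** the jar's axis is at (0.572, 0.129). My estimate of bay from the deck is (0.574, 0.128).

**Disagreements along the way**
- **Tilt mistake:** I read a 1.3° tilt of the jar in the hand that was not there, because the label stands slightly proud of the glass. I tilted the tool to match and undid it before letting go. The jar was lowered with that tilt; no wrist-force reading, then or later, came near a limit.
- **Bay position:** the front edge of the block gave a bay position about 3 mm further back than the deck did. I trusted the deck, because the stop contact and nose force fitted it.

I did not measure the nose travel directly, and I did not check the bystanders with a final scene view. No move came near them.

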